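# Turn the carousel so the red-lidded pot faces front

### The job

Push the turntable round by its rim, where blue pegs stand for the fingertips to push against, until the pot with the red lid stands right at the front, in line with the yellow arrow, then take the hand away. Only push the turntable: do not touch or lift any of the pots, which must stay standing on it, and leave the mug, the tea carton and the beaker where they are.

Things in the scene. Friction and masses are not known exactly. Their poses are not given: they have to be found in the camera images.
- stand: fixed grey round base of the turntable, lying on the worktop. Origin: on the turning axis, at worktop level. Its -x axis points from the axis towards the yellow pointer (the front of the turntable), z is up. The front may be turned up to 30 degrees either way from facing the robot's -x direction. It never moves during a run
- pointer (a point): the yellow arrow on a flat black tongue (54 mm wide, 8 mm thick, reaching 230 mm out from the axis) that sticks out from under the disc, fixed to the stand; the arrow points at the turning axis and marks the front; this point is the arrow's middle, 180 mm out from the axis and 10 mm above the worktop
- turntable (a joint): angle of the white turning disc, rad; grows anticlockwise seen from above, and can turn several full turns either way from its start. The disc is 260 mm across, 13 mm thick, its flat top 35 mm above the worktop. It turns easily (about 1 N at the rim), does not spring back, and stays where it is left
- peg (a point): top centre, 75 mm above the worktop, of one of six identical upright round blue pegs on the disc's rim. Pegs are 16 mm in diameter, stand 40 mm above the disc's top, their centres lie 115 mm from the axis, every 60 degrees; they are part of the disc and turn with it
- pot_red: the red-lidded pot: a small round white pot with a red lid and a red band, 40 mm in diameter and 60 mm tall, about 0.11 kg, standing loose on the disc with its axis about 55 mm from the turning axis. Origin: centre of its underside, z up
- pot_black: a black pot of the same size and distance from the turning axis, loose on the disc. Origin: centre of its underside
- pot_amber: an amber pot with a green lid, of the same size and distance from the turning axis, loose on the disc. Origin: centre of its underside. The three pots stand 120 degrees apart
- mug: blue mug, 76 mm across and 85 mm tall, standing loose on the worktop beside the turntable; to be left alone. Origin: centre of its underside
- teabox: yellow tea carton with a white band, 65 x 100 x 120 mm tall, standing loose beside the turntable; to be left alone. Origin: centre of its underside
- beaker: clear plastic beaker, 84 mm across and 100 mm tall, standing loose behind the turntable; to be left alone. Origin: centre of its underside
Not all that is in view belongs to the job. There is more than one size of the pot_red; the job needs the larger. There is more than one size of the pot_black; the job needs the smaller.

How it is judged:
By the outcome, as a careful person would: the job done as asked, in the order asked, and still so for the second after the job is handed in, with the robot touching nothing.
It also fails if it takes over 45 s, if anything falls off the work surface, if the arm or the gripper's body presses on something with over 40 N, if the wrist force passes 120 N, or if a joint passes its speed limit or range.

### The arm

A 6-joint arm with a two-finger parallel gripper is mounted at the origin on the work surface. World frame = base frame: x ahead of the robot, y to its left, z up, the work surface at z = 0. Lengths are in m, angles in degrees, forces in N, time in s.
With the tool pointing down it reaches from about 0.375 to 0.9 m from the base axis. Payload 3.1 kg.
Tool frame: the origin (TCP) lies midway between the tips of the shut fingers; the grasp point (between the pads) lies 19 mm behind it; z points along the fingers, y is the direction in which the jaws open and shut (so a half turn about z gives the same grasp; the last joint's range is limited). The gripper opens to 87 mm and grips with 3 to 60 N. Pads are 19 mm wide; open, the fingers measure 117 mm over their backs; the gripper's body (75 mm by 190 mm) begins 51 mm behind the grasp point.
Start: joints at [61.622, 30.224, 82.088, -0, 67.689, -10.227], TCP at [0.195, 0.594, 0.223] pointing down, gripper open.
Joint ranges: [-176.69, 176.69], [-43.24, 126.21], [12.49, 139.97], [-82, 262], [0, 151.66], [-163.58, 163.58]. Speed limits (degrees/s): [159.86, 159.86, 180, 180, 180, 180].

### API

Orientations are given as a 3x3 rotation matrix whose columns are the frame's x, y, z axes.
In Python, from rig import status, vision, bot, models gives the robot as it stands.
- The arm moves only by the tool send_rows, never from a script. Its argument "moves" is a list of rows, each a list of 7 numbers: the shift along the tool's x, y, z in units of 25 mm (1.0 is 25 mm), then the turn, a rotation vector about the tool's x, y, z in units of 10 degrees (1.0 is 10 degrees), then the closure, from -1 (fully open) to 1 (shut), so that 0 is half open. In form: [[dx, dy, dz, rx, ry, rz, hand], ...]. A call has 1 to 12 rows; each row shifts and turns the commanded pose from where the row before left it, along the tool's axes as they then stand; what a row does not reach is not made up. A row lasts 1/8 s, in which the tool goes at most 62.5 mm and 10.7 degrees, less where a joint would pass 70% of its speed; a pose out of reach is approached as far as the arm can. A call is refused whole if a number of a shift passes 1 or a number of a turn 1, either way. A call with a gripper value outside its range is refused whole. The fingers move at their own pace and stop on an object; the grip force is fixed at half the most. Time passes only in rows, so rows that do not move let the fingers close. It gives the time, the measured TCP pose, the force and the opening at its end, in the units of the state.
- status.read_state(): the state, without advancing time (a new reading comes with each control period).
- vision.capture(name): name is "scene" or "top"; returns a dict with "img" (384x512x3 uint8, red, green, blue), "depth" (384x512 float32, m along the optical axis (not along the pixel's ray), 0 where there is no reading), "fx", "fy", "cx", "cy" (pixels), "distortion" ([k1, k2, p1, p2, k3] as OpenCV has them; the pictures are not rectified), "pose" (4x4, takes a point from camera to world coordinates). Camera axes: x right, y up, looking along -z (the intrinsics and any distortion apply to the point x, -y, -z); pixel columns grow to the right and rows downward; lengths in m; the calibration is good to about 2 mm. A picture is of the moment at which its call begins.
- bot.hand_in(): hands the job in, once; it reports no verdict.
Trained networks look in the newest picture that a camera, given by its name, has taken for a name from the list of things; names that differ only in an ending like _2 or _b are one class to them, and where a whole thing is asked for, a point or a joint stands for the part that bears it (a point fixed in the world has none). Each returns a list of dicts, best first, with "confidence" (0 to 1); they miss things now and then, are a little off and sometimes report something else, mostly with a low value. They report only what shows in the picture. A call takes as long as a camera call. They do not tell look-alikes from the thing itself.
- models.masks_of(camera, name): "mask" (384x512 bool, what is visible of it) and "extent" ([left, top, right, bottom] in pixels, round what is visible of it).
- models.landmark_of(camera, name): "point" ([column, row] in pixels: a listed point, or the origin of a listed thing).
The state is a dict: "time_s": time; "joint_positions": joint angles; "qvel": joint speeds; "tau": joint torques, N m; "position": TCP position; "tcp_rot": TCP orientation; "force": force on the tool from outside, world axes, zero at the start; "moment": the same for the moment, N m; "opening": opening from 0.0 (shut) to 1.0 (fully open).
Only numpy, scipy, OpenCV 4.12 (cv2) and the standard library are available. Lean on these libraries where they do the work, as an engineer would, in place of code of your own. Each camera call takes 0.05 s, during which the arm holds its last target.

## Working session

There is one attempt and no reset: what is moved stays moved. The work goes in short steps, Python scripts to look and compute and a tool call to move; the robot and the scene stay as the last step left them, time stands still between calls to the robot, and variables do not carry over. Pictures are saved under pics/ and viewed, and the job is handed in when it is done.

Besides the shell and the picture viewer there is one more tool, called after "Call:" as name(argument=value, ...) on one line, values as JSON. send_rows: Moves the arm, as the interface text tells. Its arguments: {"type":"object","properties":{"moves":{"type":"array"}},"required":["moves"]}

```bash
mkdir -p pics
cat > h.py <<'E'
import numpy as np, cv2
from rig import status, vision, bot, models
def cap(n,save=None):
    c=vision.capture(n)
    if save: cv2.imwrite('pics/'+save,cv2.cvtColor(c['img'],cv2.COLOR_RGB2BGR))
    return c
def ray(c,uv):
    K=np.array([[c['fx'],0,c['cx']],[0,c['fy'],c['cy']],[0,0,1.]])
    p=cv2.undistortPoints(np.array(uv,float).reshape(-1,1,2),K,np.array(c['distortion'],float)).reshape(-1,2)
    d=np.c_[p[:,0],-p[:,1],-np.ones(len(p))]
    return np.array(c['pose'])[:3,3], d@np.array(c['pose'])[:3,:3].T
def at_z(c,uv,z):
    o,d=ray(c,uv); return o+d*((z-o[2])/d[:,2])[:,None]
def dep(c,uv):
    o,d=ray(c,uv); return np.array([o+dd*c['depth'][int(round(v)),int(round(u))] for (u,v),dd in zip(np.reshape(uv,(-1,2)),d)])
E
python3 - <<'E'
from h import *
np.set_printoptions(precision=3,suppress=True)
s=status.read_state(); print(s)
for n in ['scene','top']:
    c=cap(n,n+'0.png'); print(n,c['pose'],c['fx'])
    for k,z in [('stand',0),('pointer',.01),('peg',.075),('pot_red',.035),('pot_black',.035),('pot_amber',.035),('mug',0),('teabox',0),('beaker',0)]:
        for r in models.landmark_of(n,k): print(k,round(r['confidence'],2),np.round(r['point'],1),at_z(c,[r['point']],z)[0])
E
```

```text
{'time_s': 0.0, 'joint_positions': array([ 61.623,  30.279,  82.159,  -0.001,  67.69 , -10.226]), 'qvel': array([-0.038, -0.002, -0.015, -0.027,  0.025,  0.114]), 'tau': array([  0.001, -44.004, -17.66 ,   0.064,   0.058,  -0.   ]), 'position': array([0.194, 0.593, 0.222]), 'tcp_rot': array([[-0.95 ,  0.312, -0.001],
       [ 0.312,  0.95 , -0.002],
       [ 0.   , -0.002, -1.   ]]), 'force': array([-0.281,  0.1  , -0.397]), 'moment': array([-0.003, -0.028,  0.   ]), 'opening': 0.9966210344034144}
scene [[ 0.779 -0.49   0.391  1.029]
 [ 0.627  0.616 -0.477 -0.514]
 [-0.007  0.617  0.787  0.912]
 [ 0.     0.     0.     1.   ]] 447.8468111183371
stand 0.37 [266.  122.3] [0.431 0.268 0.   ]
pointer 0.69 [177.1 180. ] [ 0.389 -0.06   0.01 ]
peg 0.63 [213.8 202. ] [ 0.551 -0.087  0.075]
pot_red 0.73 [258.3 167.8] [0.545 0.089 0.035]
pot_red 0.47 [300.3 135.2] [0.561 0.257 0.035]
pot_black 0.86 [189.1 274. ] [ 0.619 -0.249  0.035]
pot_black 0.66 [221.7 184.9] [ 0.508 -0.014  0.035]
pot_amber 0.61 [253.  199.8] [ 0.6   -0.001  0.035]
pot_amber 0.57 [228.4 292.2] [ 0.715 -0.227  0.035]
mug 0
[... 304 characters left out ...]
   ]] 497.2833291756766
stand 0.53 [136.7 256.6] [0.444 0.261 0.   ]
pointer 0.85 [285.2 276.8] [ 0.399 -0.062  0.01 ]
peg 0.61 [303.2 206.6] [ 0.549 -0.096  0.075]
pot_red 0.55 [220.9 207.6] [0.549 0.076 0.035]
pot_red 0.48 [126.4 208.5] [0.548 0.277 0.035]
pot_red 0.28 [303.1 206. ] [ 0.552 -0.1    0.035]
pot_black 0.84 [256.5 224.7] [ 0.512 -0.     0.035]
pot_black 0.69 [368.3 188.9] [ 0.588 -0.241  0.035]
pot_amber 0.53 [257.2 181.8] [ 0.604 -0.002  0.035]
pot_amber 0.53 [284.2 275.7] [ 0.404 -0.058  0.035]
mug 0.94 [138.3 256.4] [0.444 0.258 0.   ]
teabox 0.95 [354.3 135.1] [ 0.711 -0.22   0.   ]
teabox 0.37 [255.9 179.3] [0.613 0.    0.   ]
beaker 0.56 [219.6  94.2] [0.804 0.081 0.   ]
```

View pics/top0.png

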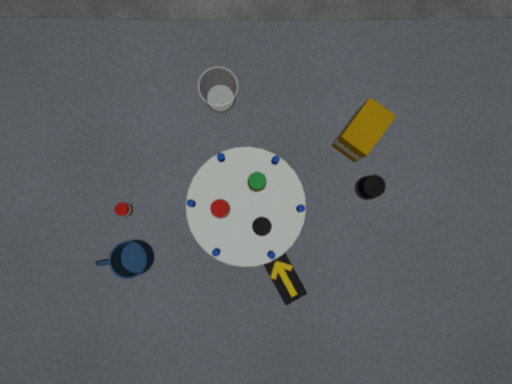

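View pics/scene0.png

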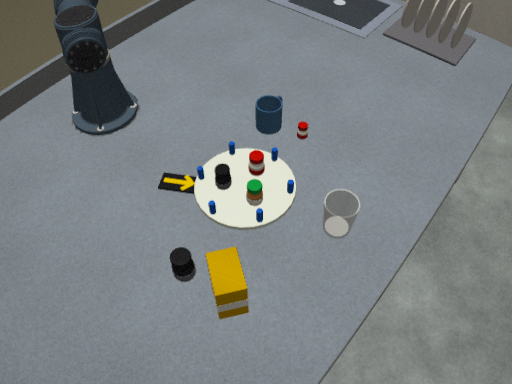

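The top picture shows the disc around (246,206), with six pegs on its rim. The red lid is at (220,208), green at (257,181), black at (262,226), and the arrow at (285,278). The small red pot and the larger black pot are off the disc. Next I'll measure these precisely.

```bash
cat > meas.py <<'E'
from h import *
np.set_printoptions(precision=4,suppress=True)
def blobs(m,lo,hi):
    n,l,s,ce=cv2.connectedComponentsWithStats(m.astype(np.uint8))
    return [(ce[i],s[i,4]) for i in range(1,n) if lo<=s[i,4]<=hi]
def meas(save=None):
    c=cap('top',save); hsv=cv2.cvtColor(c['img'],cv2.COLOR_RGB2HSV).astype(int); H,S,V=[hsv[...,i] for i in range(3)]
    pegs=[]
    for ce,a in blobs((H>105)&(H<130)&(S>170)&(V>60),8,150):
        p=at_z(c,[ce],.073)[0]; pegs.append(p[:2]);
    pegs=np.array(pegs)
    arrow=[(at_z(c,[ce],.010)[0][:2],a) for ce,a in blobs((H>20)&(H<34)&(S>180)&(V>120),60,2000)]
    reds=[(at_z(c,[ce],.095)[0][:2],a) for ce,a in blobs(((H<6)|(H>174))&(S>150)&(V>90),40,1000)]
    green=[(at_z(c,[ce],.095)[0][:2],a) for ce,a in blobs((H>45)&(H<85)&(S>120)&(V>60),40,1000)]
    return c,pegs,arrow,reds,green
if __name__=='__main__':
    c,pegs,arrow,reds,green=meas()
    print(pegs);print(arrow);print(reds);print(green)
    from scipy.optimize import least_squares
    P=np.array([p for p in pegs if np.hypot(*(p-[.55,.02]))<.15])
    f=least_squares(lambda q:np.hypot(*(P-q[:2]).T)-q[2],[.55,.02,.115]); print('fit',f.x)
    a=np.degrees(np.arctan2(*(P-f.x[:2]).T[::-1])); print('pegang',a)
    for n,l in [('arrow',arrow),('red',reds),('green',green)]:
        for p,_ in l: d=p-f.x[:2]; print(n,p,np.hypot(*d),np.degrees(np.arctan2(d[1],d[0])))
    s=status.read_state(); print(s['time_s'],s['position'],s['opening'])
E
python3 meas.py
```

```text
[[ 0.6531  0.0752]
 [ 0.6476 -0.0384]
 [ 0.5575  0.137 ]
 [ 0.5463 -0.0901]
 [ 0.4571  0.085 ]
 [ 0.4513 -0.0284]]
[(array([ 0.73  , -0.2494]), np.int32(1523)), (array([ 0.4015, -0.0587]), np.int32(352))]
[(array([0.5465, 0.0767]), np.int32(228)), (array([0.5459, 0.273 ]), np.int32(129))]
[(array([0.6013, 0.0005]), np.int32(228))]
fit [0.5523 0.0233 0.1135]
pegang [  27.2092  -32.9161   87.3752  -93.0358  147.0792 -152.8686]
arrow [ 0.73   -0.2494] 0.3254753959408065 -56.91335662741543
arrow [ 0.4015 -0.0587] 0.17166351721702258 -151.43402584464206
red [0.5465 0.0767] 0.05370873233494965 96.22266788309275
red [0.5459 0.273 ] 0.24974389328665128 91.46234039263882
green [0.6013 0.0005] 0.05408394453664078 -24.969705792968703
1.05 [0.1946 0.5939 0.2225] 1.001115592256043
```

Red is at 96.2° and the front is at 208.6°, both about the axis at (0.552,0.023). That means a turn of about +112° anticlockwise. I'll push the 87° peg from behind with the shut fingers, starting in the gap near 60°, which is well clear of the pots, mug and beaker. First I'll travel there high up.

Call:
send_rows(moves=[[-0.9,-0.52,0,0,0,0,1],[-0.9,-0.52,0,0,0,0,1],[-0.9,-0.52,0,0,0,0,1],[-0.9,-0.52,0,0,0,0,1],[-0.9,-0.52,0,0,0,0,1],[-0.9,-0.52,0,0,0,0,1],[-0.9,-0.52,0,0,0,0,1],[-0.9,-0.52,0,0,0,0,1],[-0.9,-0.52,0,0,0,0,1],[-0.9,-0.52,0,0,0,0,1],[-0.9,-0.52,0,0,0,0,1],[-0.9,-0.52,0,0,0,0,1]])

```text
time_s: 2.55
position: [0.4033, 0.3609, 0.2227]
tcp_rot: [[-0.95, 0.312, 0.0], [0.312, 0.95, 0.0], [-0.0, 0.0, -1.0]]
force: [-0.0, 0.2, 0.4]
opening: 0.002
```

Call:
send_rows(moves=[[-0.9,-0.52,0,0,0,0,1],[-0.9,-0.52,0,0,0,0,1],[-0.9,-0.52,0,0,0,0,1],[-0.9,-0.52,0,0,0,0,1],[-0.9,-0.52,0,0,0,0,1],[-0.9,-0.52,0,0,0,0,1],[-0.9,-0.52,0,0,0,0,1],[-0.9,-0.52,0,0,0,0,1],[-0.9,-0.52,0,0,0,0,1],[-0.9,-0.52,0,0,0,0,1],[-0.9,-0.52,0,0,0,0,1],[-0.9,-0.52,0,0,0,0,1]])

```text
time_s: 4.05
position: [0.6117, 0.128, 0.2226]
tcp_rot: [[-0.95, 0.312, 0.0], [0.312, 0.95, 0.0], [-0.0, 0.0, -1.0]]
force: [0.7, 0.1, -0.5]
opening: 0.003
```

Call:
send_rows(moves=[[0,0,0,0,0,1,1],[0,0,0,0,0,1,1],[0,0,0,0,0,1,1],[0,0,0,0,0,1,1],[0,0,0,0,0,1,1],[0,0,0,0,0,1,1],[0,0,0,0,0,1,1],[0,0,0,0,0,1,1],[0,0,0,0,0,1,1],[0,0,0,0,0,1,1],[0,0,0,0,0,0,1]])

```text
time_s: 5.42
position: [0.6111, 0.1287, 0.2225]
tcp_rot: [[0.47, 0.883, 0.0], [0.883, -0.47, -0.0], [-0.0, 0.0, -1.0]]
force: [-0.1, -1.0, -0.3]
opening: 0.006
```

Call:
send_rows(moves=[[0,0,1,0,0,0,1],[0,0,1,0,0,0,1],[0,0,1,0,0,0,1],[0,0,1,0,0,0,1],[0,0,0.5,0,0,0,1],[0,0,0,0,0,0,1]])

```text
time_s: 6.18
position: [0.6102, 0.129, 0.1092]
tcp_rot: [[0.471, 0.882, -0.002], [0.882, -0.471, -0.0], [-0.001, -0.002, -1.0]]
force: [-0.6, 0.0, 0.4]
opening: 0.006
```

Run:
```python
from h import *
a=cap('scene')['img'];b=cap('top')['img']
cv2.imwrite('pics/a1.png',cv2.resize(np.vstack([a[60:300,100:400],b[100:340,80:380]])[...,::-1],None,fx=1.25,fy=1.25))
```

```text
(no output)
```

View pics/a1.png

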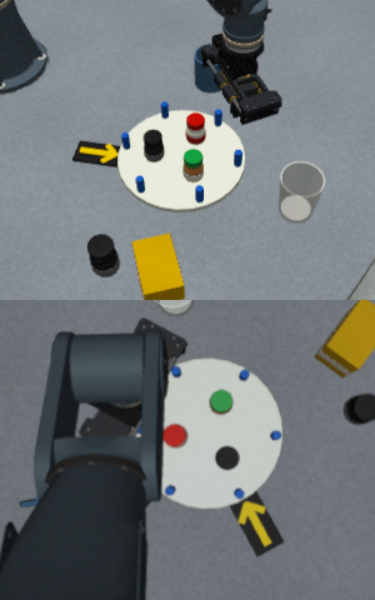

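Run:
```python
from h import *
c=cap('scene'); T=np.linalg.inv(np.array(c['pose']))
K=np.array([[c['fx'],0,c['cx']],[0,c['fy'],c['cy']],[0,0,1.]])
s=status.read_state(); p=s['position']
pts=np.array([p,p+[0,0,.07],[p[0],p[1],.055],[.5575,.137,.075],[.653,.075,.075]])
q=pts@T[:3,:3].T+T[:3,3]; q[:,1:]*=-1
uv=cv2.projectPoints(q,np.zeros(3),np.zeros(3),K,np.array(c['distortion']))[0].reshape(-1,2); print(uv)
im=c['img'][60:260,180:400,::-1].copy()
im=cv2.resize(im,None,fx=3,fy=3,interpolation=cv2.INTER_CUBIC)
for u in uv: cv2.circle(im,tuple(int(x) for x in (u-[180,60])*3),4,(0,255,0),1)
cv2.imwrite('pics/a2.png',im)
```

```text
[[289.6437135  150.48965043]
 [291.14277992 129.8873216 ]
 [288.52550707 165.64336471]
 [273.77893545 148.97516278]
 [289.55963453 181.13278459]]
```

View pics/a2.png

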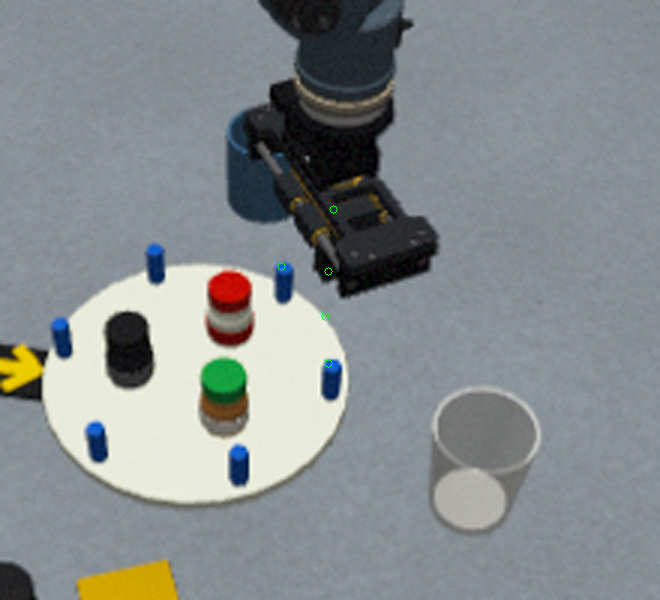

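Fingertips are over the gap between the two pegs, at the projected spot (328,271). Next, lower them and push along the arc.

Call:
send_rows(moves=[[0,0,0.8,0,0,0,1],[0,0,0.8,0,0,0,1],[0,0,0.6,0,0,0,1],[0,0,0,0,0,0,1],[-0.007,-0.253,0,0,0,-0.3,1],[-0.007,-0.253,0,0,0,-0.3,1],[-0.007,-0.253,0,0,0,-0.3,1],[-0.007,-0.253,0,0,0,-0.3,1],[-0.007,-0.253,0,0,0,-0.3,1],[-0.007,-0.253,0,0,0,-0.3,1],[-0.007,-0.253,0,0,0,-0.3,1],[-0.007,-0.253,0,0,0,-0.3,1]])

```text
time_s: 7.82
position: [0.5637, 0.1433, 0.0564]
tcp_rot: [[0.07, 0.998, 0.004], [0.998, -0.07, 0.0], [0.001, 0.004, -1.0]]
force: [0.7, 0.8, -0.0]
opening: 0.007
```

```bash
python3 meas.py
python3 - <<'E'
from h import *
a=cap('scene')['img'];b=cap('top')['img']
cv2.imwrite('pics/a3.png',cv2.resize(np.vstack([a[60:300,100:400],b[100:340,80:380]])[...,::-1],None,fx=1.25,fy=1.25))
E
```

```text
[[ 0.653  -0.0288]
 [ 0.648   0.0851]
 [ 0.5579 -0.09  ]
 [ 0.457  -0.038 ]
 [ 0.4516  0.0749]]
[(array([ 0.73  , -0.2486]), np.int32(1554)), (array([ 0.4019, -0.0585]), np.int32(368))]
[(array([0.5412, 0.0758]), np.int32(222))]
[(array([0.6033, 0.0056]), np.int32(225))]
fit [0.5525 0.0234 0.1135]
pegang [ -27.4759   32.8874  -87.2788 -147.2862  152.9561]
arrow [ 0.73   -0.2486] 0.32478799095128386 -56.88075059724953
arrow [ 0.4019 -0.0585] 0.17146938094605824 -151.46000174319212
red [0.5412 0.0758] 0.05355101895546381 102.15875338850073
green [0.6033 0.0056] 0.05382797140488512 -19.33359759705961
7.875 [0.5623 0.1434 0.0562] 0.007060769912457052
```

View pics/a3.png

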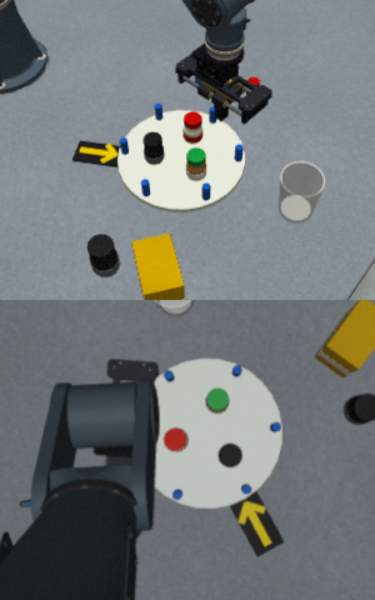

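The peg is in contact and the disc has turned 5.8°, with the pots riding along (red now at 102.2°). About 106° is left, so I keep going.

Call:
send_rows(moves=[[-0.007,-0.253,0,0,0,-0.3,1],[-0.007,-0.253,0,0,0,-0.3,1],[-0.007,-0.253,0,0,0,-0.3,1],[-0.007,-0.253,0,0,0,-0.3,1],[-0.007,-0.253,0,0,0,-0.3,1],[-0.007,-0.253,0,0,0,-0.3,1],[-0.007,-0.253,0,0,0,-0.3,1],[-0.007,-0.253,0,0,0,-0.3,1],[-0.007,-0.253,0,0,0,-0.3,1],[-0.007,-0.253,0,0,0,-0.3,1],[-0.007,-0.253,0,0,0,-0.3,1],[-0.007,-0.253,0,0,0,-0.3,1]])

```text
time_s: 9.48
position: [0.491, 0.1251, 0.0556]
tcp_rot: [[-0.528, 0.849, 0.002], [0.849, 0.528, 0.0], [-0.001, 0.002, -1.0]]
force: [0.0, 0.7, -0.5]
opening: 0.007
```

```bash
python3 meas.py
```

```text
[[ 0.6642  0.0422]
 [ 0.6246 -0.0643]
 [ 0.5918  0.1297]
 [ 0.5125 -0.083 ]
 [ 0.4403  0.0046]]
[(array([ 0.7301, -0.2488]), np.int32(1547)), (array([ 0.4019, -0.0585]), np.int32(364))]
[(array([0.5459, 0.273 ]), np.int32(129)), (array([0.5121, 0.0589]), np.int32(236))]
[(array([0.6039, 0.0398]), np.int32(227))]
fit [0.5523 0.0233 0.1135]
pegang [   9.5983  -50.4611   69.6115 -110.5154 -170.54  ]
arrow [ 0.7301 -0.2488] 0.32502722165611053 -56.8373195284399
arrow [ 0.4019 -0.0585] 0.17121896847958487 -151.46321956717125
red [0.5459 0.273 ] 0.2498058848225098 91.4666417972228
red [0.5121 0.0589] 0.05373498008892039 138.4368916076161
green [0.6039 0.0398] 0.05418073262841376 17.718593304920745
9.525 [0.4897 0.1248 0.0555] 0.006007669465624381
```

Call:
send_rows(moves=[[-0.007,-0.253,0,0,0,-0.3,1],[-0.007,-0.253,0,0,0,-0.3,1],[-0.007,-0.253,0,0,0,-0.3,1],[-0.007,-0.253,0,0,0,-0.3,1],[-0.007,-0.253,0,0,0,-0.3,1],[-0.007,-0.253,0,0,0,-0.3,1],[-0.007,-0.253,0,0,0,-0.3,1],[-0.007,-0.253,0,0,0,-0.3,1],[-0.007,-0.253,0,0,0,-0.3,1],[-0.007,-0.253,0,0,0,-0.3,1],[-0.007,-0.253,0,0,0,-0.3,1],[-0.007,-0.253,0,0,0,-0.3,1]])

```text
time_s: 11.02
position: [0.4428, 0.0677, 0.0555]
tcp_rot: [[-0.926, 0.377, 0.002], [0.377, 0.926, -0.0], [-0.002, 0.001, -1.0]]
force: [0.0, 0.9, 0.7]
opening: 0.005
```

Call:
send_rows(moves=[[-0.007,-0.253,0,0,0,-0.3,1],[-0.007,-0.253,0,0,0,-0.3,1],[-0.007,-0.253,0,0,0,-0.3,1],[-0.007,-0.253,0,0,0,-0.3,1],[-0.007,-0.253,0,0,0,-0.3,1],[-0.007,-0.253,0,0,0,-0.3,1],[-0.007,-0.253,0,0,0,-0.3,1],[-0.007,-0.253,0,0,0,-0.3,1],[-0.004,-0.169,0,0,0,-0.2,1],[-0.001,-0.084,0,0,0,-0.1,1],[0,0,0,0,0,0,1]])

```text
time_s: 12.4
position: [0.4338, 0.0119, 0.0552]
tcp_rot: [[-0.997, -0.083, 0.001], [-0.083, 0.997, -0.0], [-0.001, -0.0, -1.0]]
force: [-0.1, -0.2, -0.4]
opening: 0.005
```

```bash
python3 meas.py
```

```text
[[ 0.6622  0.052 ]
 [ 0.6322 -0.0579]
 [ 0.5825  0.133 ]
 [ 0.5219 -0.0861]
 [ 0.4726  0.104 ]]
[(array([ 0.7301, -0.249 ]), np.int32(1537))]
[(array([0.5459, 0.273 ]), np.int32(129)), (array([0.5034, 0.0018]), np.int32(229))]
[(array([0.559 , 0.0771]), np.int32(225))]
fit [0.5525 0.0233 0.1136]
pegang [  14.6689  -45.5133   74.6742 -105.5979  134.6994]
arrow [ 0.7301 -0.249 ] 0.3250713919582202 -56.87926023367667
red [0.5459 0.273 ] 0.2498119180348514 91.50294992057906
red [0.5034 0.0018] 0.05353308148546401 -156.36450994650556
green [0.559  0.0771] 0.05426268730336562 83.05286828228651
12.45 [0.4336 0.0121 0.0552] 0.003054365535101214
```

About 4.9° remains.

Call:
send_rows(moves=[[-0.004,-0.169,0,0,0,-0.2,1],[-0.004,-0.169,0,0,0,-0.2,1],[-0.001,-0.08,0,0,0,-0.1,1],[0,0,0,0,0,0,1],[0,0,0,0,0,0,1]])

```text
time_s: 13.08
position: [0.4347, 0.0019, 0.0551]
tcp_rot: [[-0.985, -0.171, -0.0], [-0.171, 0.985, 0.0], [0.0, 0.0, -1.0]]
force: [-0.6, -0.2, 0.0]
opening: 0.009
```

```bash
python3 meas.py
```

```text
[[ 0.6594  0.0609]
 [ 0.6387 -0.0508]
 [ 0.573   0.135 ]
 [ 0.5316 -0.0883]
 [ 0.466   0.0975]]
[(array([ 0.7301, -0.249 ]), np.int32(1538))]
[(array([0.5459, 0.273 ]), np.int32(129)), (array([ 0.5054, -0.0022]), np.int32(228))]
[(array([0.5545, 0.0775]), np.int32(229))]
fit [0.5522 0.0233 0.1137]
pegang [  19.3399  -40.5722   79.4676 -100.4525  139.3009]
arrow [ 0.7301 -0.249 ] 0.32524698820746906 -56.848441963637036
red [0.5459 0.273 ] 0.24977211095788823 91.45150802877791
red [ 0.5054 -0.0022] 0.053287781983389716 -151.460022118257
green [0.5545 0.0775] 0.05419667925667127 87.59207259972908
13.125 [0.4347 0.0019 0.055 ] 0.0037805135884056663
```

Red is at −151.46° and the arrow at −151.46°. Back off from the peg, then lift straight up.

Call:
send_rows(moves=[[0,0.2,0,0,0,0,1],[0,0.3,0,0,0,0,1],[0,0,0,0,0,0,1],[0,0,-0.5,0,0,0,1],[0,0,-1,0,0,0,1],[0,0,-1,0,0,0,1],[0,0,-1,0,0,0,1],[0,0,-1,0,0,0,1],[0,0,-1,0,0,0,1],[0,0,-1,0,0,0,1],[0,0,-0.5,0,0,0,1],[0,0,0,0,0,0,1]])

```text
time_s: 14.62
position: [0.433, 0.014, 0.2309]
tcp_rot: [[-0.985, -0.171, 0.002], [-0.171, 0.985, -0.001], [-0.002, -0.001, -1.0]]
force: [0.3, -0.3, -0.4]
opening: 0.005
```

Call:
send_rows(moves=[[0,1,0,0,0,0,1],[0,1,0,0,0,0,1],[0,1,0,0,0,0,1],[0,1,0,0,0,0,1],[0,1,0,0,0,0,1],[0,1,0,0,0,0,1],[0,1,0,0,0,0,1],[0,1,0,0,0,0,1],[0,1,0,0,0,0,1],[0,1,0,0,0,0,1],[0,1,0,0,0,0,1],[0,0,0,0,0,0,1]])

```text
time_s: 16.12
position: [0.3846, 0.2858, 0.2289]
tcp_rot: [[-0.985, -0.174, -0.002], [-0.174, 0.985, -0.001], [0.002, -0.001, -1.0]]
force: [-0.8, 0.2, 0.4]
opening: 0.008
```

```bash
python3 meas.py;  python3 - <<'E'
from h import *
a=cap('scene')['img'];b=cap('top')['img']
cv2.imwrite('pics/a4.png',cv2.resize(np.vstack([a[60:300,100:400],b[100:340,80:380]])[...,::-1],None,fx=1.25,fy=1.25))
E
```

```text
[[ 0.6594  0.0611]
 [ 0.6387 -0.0508]
 [ 0.573   0.135 ]
 [ 0.5316 -0.0883]
 [ 0.466   0.0975]
 [ 0.4452 -0.0142]]
[(array([ 0.7301, -0.2492]), np.int32(1527)), (array([ 0.4016, -0.0588]), np.int32(356))]
[(array([0.5459, 0.273 ]), np.int32(129)), (array([ 0.5055, -0.0021]), np.int32(230))]
[(array([0.5546, 0.0774]), np.int32(228))]
fit [0.5523 0.0233 0.1136]
pegang [  19.4244  -40.6194   79.515  -100.5     139.3482 -160.6871]
arrow [ 0.7301 -0.2492] 0.32540598890080114 -56.880977947430004
arrow [ 0.4016 -0.0588] 0.1716421354172643 -151.4084595341942
red [0.5459 0.273 ] 0.24973883540246997 91.47518619350242
red [ 0.5055 -0.0021] 0.05336432317737198 -151.4756614957144
green [0.5546 0.0774] 0.054063736124946186 87.62848029877186
16.175 [0.3847 0.2849 0.229 ] 0.00457041484069417
```

View pics/a4.png

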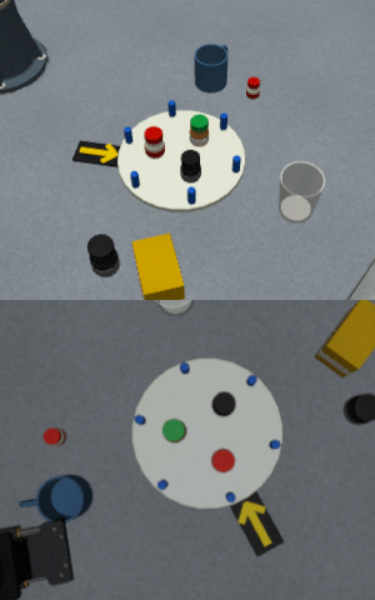

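The pictures show the red pot at the front in line with the arrow (within 0.1°). All three pots are standing, and the mug, carton and beaker haven't moved. The hand is clear.

```bash
python3 -c "
from rig import bot,status
print(bot.hand_in(), status.read_state()['time_s'])"
```

```text
the job is handed in; nothing more can be done
the job is handed in; nothing more can be done
```

The larger red-lidded pot on the disc now stands at the front, in line with the yellow arrow, and the job is handed in. I pushed one blue peg anticlockwise with the shut fingertips, turning the disc about 112°. Then I backed off, lifted straight up and moved the hand away. It was done by about 16 s.

- **Alignment:** in the final top picture the pot lies at −151.5° about the axis and the arrow at −151.4°, a difference of under 0.1°. My measurement itself could be off by a few tenths of a degree.
- **Pots and other things:** all three pots are still standing at their original distance from the axis. The mug, tea carton and beaker look unmoved in the pictures. I only measured the carton's position, and it had not changed.
- **Force:** the readings at the end of each move never went above about 1 N.
- **Small disagreements:** the peg circle measured 113.6 mm in radius against the stated 115 mm, which is within the camera calibration. I had assumed the shut fingers were thicker than they are, so I worked out the rest of the push from pictures.

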